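# Load the stamp rack and press its label holder home

## Task

Stand the wooden stamp upright, fully down in the rack nest that matches the shape of its foot. Then take the label holder from its wooden stand, push it straight down between the rack's back plate and front lip until it has pressed the sprung strip all the way down, and keep it pressed there: the program finishes while the gripper still holds the holder down. Leave the tin lid and the marker pen where they lie.

Things in the scene. Friction and masses are not known exactly. Their poses are not given: they have to be found in the camera images.
- rack: Fixed rack, 83 mm deep, 140 mm wide (y). Origin on the table; x to the back, -x front, z up. Wooden nest block (x -20 to 45 mm, 20 mm high), two nests 12 mm deep with 3 mm chamfers. Before it an aluminium back plate (x -24 to -20, 42 mm high, full width) and a lip (x -35 to -32, 116 mm wide, upright to 24 mm, then flared forward about 30 degrees to 34 mm height)
- stamp_nest (a point): Centre of the floor of the rectangular nest (34.5 mm in rack x by 44.5 mm in rack y), 8 mm above the table; axes as the rack's. The other nest, 70 mm to its right, is round (52.5 mm) and stays empty
- channel (a point): Where the middle of the holder's lower edge lies when pressed home, 8 mm above the table, in the middle of the channel between lip and back plate. The channel is 8 mm wide in rack x, 104 mm long in rack y, open at the top, closed at its ends, with a black sprung strip on its bottom. Axes as the rack's
- strip (a joint): Sprung strip on the bottom of the channel, in m: 0 = up (its top 16 mm above the table), 0.008 = fully down (top 8 mm above the table, hard stop). It takes about 3 N to start moving and about 10 N to be fully down; it springs back when let go
- stand: Fixed block of brown wood, 36 (x) x 100 (y) x 30 mm high, with a slot 6.6 mm wide along y through its whole length, slot floor 8 mm above the table, in which the label holder stands. Origin: on the table under its centre. (Obstacle to its left: a fixed green hand press at world x 0.22 to 0.38, y -0.01 to 0.22, 0.32 m high, its lever ball 0.39 m high at x 0.34, y -0.04)
- holder: Grey plastic label holder with a blank white card on its front: plate 5 mm thick (x), 84 mm wide (y), 52 mm high (z), and in the middle above it a grip tab 10 mm thick (x), 26 mm wide (y), from 48 to 78 mm up. About 60 g. Origin: centre of its lower edge. Front is -x. Starts upright in the slot of the stand, where it may lean a few degrees
- stamp: Wooden stamp standing on its face: rectangular foot 30 (x) x 40 (y) x 17 mm high, above it a turned round handle up to 24 mm in diameter, 65 mm high in all, widest near the top (about 52 mm up). About 60 g. Origin: centre of its underside, z up; either way round fits the nest
- tin_lid: Round tin lid lying on the table, 56 mm, 10 mm high; to be left alone
- marker: Black and white marker pen lying on the table, 135 mm long (y), 16 mm thick; to be left alone
Not all that is in view belongs to the job. What is meant by the stamp is not purple, and is the larger of those in its own colour.

How it is judged:
By the outcome, as a careful person would: the job done as asked, in the order asked, and still so for the second after the job is handed in, while the arm keeps its last pose, push and grip.
It also fails if it takes over 51 s, if anything falls off the work surface, if the arm or the gripper's body presses on something with over 40 N, if the wrist force passes 120 N, or if a joint passes its speed limit or range.

## Robot

A 6-joint arm with a two-finger parallel gripper is mounted at the origin on the work surface; the furniture and walls round the work are solid. World frame = base frame: x ahead of the robot, y to its left, z up, the work surface at z = 0. Lengths are in mm, angles in rad, forces in N, time in s.
With the tool pointing down it reaches from about 350 to 800 mm from the base axis. Payload 7.3 kg.
Tool frame: the origin (TCP) lies on the mounting face of the last link; the fingertips stand tip_reach ahead of it and the grasp point (between the pads) lies 155 mm ahead of it (tip_reach is the distance from the TCP to the fingertips, in mm); z points along the fingers, y is the line along which they close (so a half turn about z gives the same grasp; the last joint's range is limited). The gripper opens to 85 mm and grips with 20 to 120 N. Pads are 22 mm wide; open, the fingers measure 114 mm over their backs; the gripper's body (76 mm by 85 mm) begins 54 mm behind the grasp point. The pads swing forward as they close: fully open they stand 13 mm farther back than shut.
Start: joints at [-1.291, 0.342, 1.524, -0, 1.275, -0.146], TCP at [216.87, -478.116, 404.722] pointing down, gripper open.
Joint ranges: [-2.53, 2.53], [-0.77, 2.02], [0.04, 2.7], [-1, 4.14], [0.28, 2.66], [-3.11, 3.11]. Speed limits (rad/s): [2.57, 2.57, 3.14, 3.14, 3.14, 3.14].

## Interface

Orientations are given as a rotation vector (axis times angle).
In Python, from cell import * gives the robot as it stands. The module is installed in compiled form; this text tells all that it offers.
- The arm moves only by the shell command python3 -m jog 'ROWS'. ROWS is JSON, one flat list of numbers, 7 for each row, row after row: the opening, from -1 (shut) to 1 (fully open), then the shift along the tool's x, y, z in mm, then the turn, a rotation vector about the tool's x, y, z in rad. In form: [fingers, dx, dy, dz, wx, wy, wz, fingers, dx, dy, dz, wx, wy, wz, ...]. A call has 1 to 5 rows; each row shifts and turns the commanded pose from where the row before left it, along the tool's axes as they then stand; what a row does not reach is not made up. A row lasts 1/10 s, in which the tool goes at most 50 mm and 8.59 degrees, less where a joint would pass 70% of its speed; a pose out of reach is approached as far as the arm can. A call is refused whole if a number of a shift passes 50 or a number of a turn 0.15, either way. A call with a gripper value outside its range is refused whole. The fingers move at their own pace and stop on an object; the grip force is fixed at half the most. Time passes only in rows, so rows that do not move let the fingers close. It gives the time, the measured TCP pose, the force, the opening and the grip force at its end, in the units of the state.
- state(): the state, without advancing time (a new reading comes with each control period).
- camera(name): name is "scene" or "top"; returns a dict with "image" (420x560x3 uint8, blue, green, red), "z_map" (420x560 float32, mm along the optical axis (not along the pixel's ray), 0 where there is no reading), "mtx" (3x3 intrinsics, pixels), "xyz" and "rotation" of the camera in the world. Camera axes: x right, y down, z forward; pixel columns grow to the right and rows downward; lengths in mm; the calibration is good to about 2 mm. A picture is of the moment at which its call begins.
- job_done(): hands the job in; it is judged then, once.
The state is a dict: "time_s": time; "joint_positions": joint angles; "dq": joint speeds; "effort": joint torques, N m; "eef_pos": TCP position; "tcp_rot": TCP orientation; "ft_force": force on the tool from outside, world axes, zero at the start; "ft_torque": the same for the moment, N m; "grip_width": opening from 0.0 (shut) to 1.0 (fully open); "grip_force": force on a finger pad.
Only numpy, scipy, OpenCV 4.12 (cv2) and the standard library are available. Lean on these libraries where they do the work, as an engineer would, in place of code of your own. Each camera call takes 0.05 s, during which the arm holds its last target. There are 200 camera calls.

## Working session

There is one attempt and no reset: what is moved stays moved. The work goes in short steps, Python scripts to look and compute and a shell command to move; the robot and the scene stay as the last step left them, time stands still between calls to the robot, and variables do not carry over. Pictures are saved under pics/ and viewed, at most 10 in all, crops included, and the job is handed in when it is done.

```bash
mkdir -p pics; ls
cat > h.py <<'E'
import numpy as np, cv2
from cell import *
from scipy.spatial.transform import Rotation as R
def grab(n):
    c=camera(n); return c
def cloud(c):
    K=np.array(c["mtx"]);z=c["z_map"];v,u=np.mgrid[:z.shape[0],:z.shape[1]]
    p=np.stack([(u-K[0,2])/K[0,0]*z,(v-K[1,2])/K[1,1]*z,z],-1)
    r=np.array(c["rotation"])
    if r.shape!=(3,3): r=R.from_rotvec(r).as_matrix()
    return p@r.T+np.array(c["xyz"])
E
python3 - <<'E'
from h import *
import pickle
for n in("scene","top"):
    c=grab(n);cv2.imwrite(f"pics/{n}0.png",c["image"]);pickle.dump(c,open(n+"0.pkl","wb"))
    print(n,c["mtx"],c["xyz"],c["rotation"])
print(state())
E
```

```text
pics
scene [[416.29626125   0.         276.78687583]
 [  0.         416.29626125 215.60144293]
 [  0.           0.           1.        ]] [-140.57194905 -705.88055777  474.42185555] [-1.90984163  0.86491121 -0.48919112]
top [[426.1402384    0.         281.93821071]
 [  0.         426.1402384  208.49052608]
 [  0.           0.           1.        ]] [ 428.78115312 -145.18809738  933.43058456] [-2.1664128   2.23203337 -0.0526668 ]
{'time_s': 0.1, 'joint_positions': array([-1.29095629e+00,  3.42633640e-01,  1.52488862e+00, -7.59798480e-06,
        1.27538024e+00, -1.46006898e-01]), 'dq': array([-0.00127919, -0.00147839, -0.00422695,  0.00038076,  0.00016406,
        0.00082266]), 'effort': array([ 1.46338611e-03, -4.34444869e+01, -2.46490914e+01, -1.17504937e-04,
        4.72905755e-03,  1.54147057e-05]), 'eef_pos': array([ 216.85835673, -477.99634081,  404.11684506]), 'tcp_rot': array([-3.06936938e+00, -6.63603187e-01,  1.48905887e-04]), 'ft_force': array([ 0.59314355,  0.18080706, -0.04073255]), 'ft_torque': array([ 0.04469185,  0.0222826 , -0.01352568]), 'grip_force': 0.0, 'grip_width': 0.9966098700407036}
```

View pics/scene0.png

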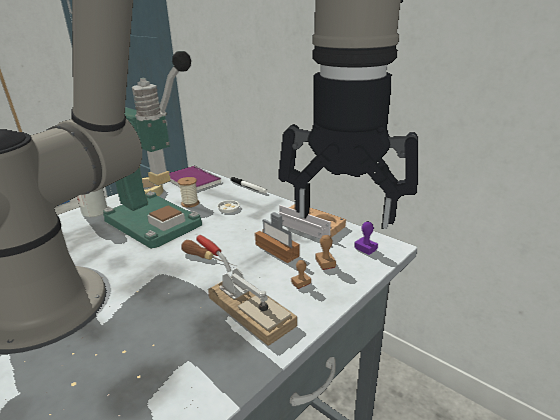

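View pics/top0.png

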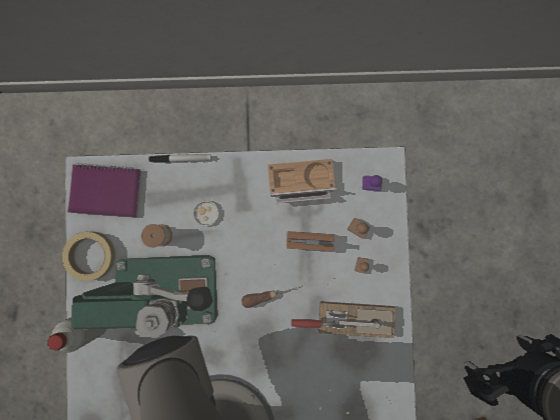

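The scene view shows brown stamps at (325,252), large, and (301,275), small. It also shows the purple stamp at (366,237), the holder in its stand at (278,237) and the rack at (318,222). In the top view the large stamp is at (358,228), the stand at (311,242) and the rack at (302,178).

Run:
```python
from h import *
import pickle
c=pickle.load(open("top0.pkl","rb"));P=cloud(c)
s=pickle.load(open("scene0.pkl","rb"));Q=cloud(s)
a=cv2.resize(c["image"][150:285,255:395],None,fx=4,fy=4,interpolation=cv2.INTER_CUBIC)
b=cv2.resize(s["image"][190:300,230:360],None,fx=4.9,fy=4.9,interpolation=cv2.INTER_CUBIC)
cv2.imwrite("pics/a.png",a);cv2.imwrite("pics/b.png",b)
def box(n,P,x,y,zr):
    m=(P[...,0]>x[0])&(P[...,0]<x[1])&(P[...,1]>y[0])&(P[...,1]<y[1])&(P[...,2]>zr[0])&(P[...,2]<zr[1])
    p=P[m]
    if len(p)<5: print(n,len(p));return
    r=cv2.minAreaRect(p[:,:2].astype(np.float32)); print(n,len(p),np.round(p.mean(0),1),np.round(np.array(r[0]),1),np.round(r[1],1),round(r[2],2))
for u,v in[(358,228),(311,242),(302,178),(362,265),(285,177),(372,183),(320,200),(230,300)]: print((u,v),P[v,u].round(1))
print("table z",np.median(P[215:230,240:280,2]),np.median(Q[240:260,100:250,2]))
X=P[228,358];Y=P[242,311];Z=P[178,302]
for nm,A in(("top",P),("scene",Q)):
    for zr in((4,20),(22,35),(35,48),(48,58),(58,72)): box(nm+" stamp %s"%(zr,),A,(X[0]-32,X[0]+32),(X[1]-32,X[1]+32),zr)
    for zr in((22,34),(36,50),(50,61),(62,75),(75,95)): box(nm+" stand %s"%(zr,),A,(Y[0]-35,Y[0]+35),(Y[1]-65,Y[1]+65),zr)
    for zr in((3,14),(15,25),(27,37),(38,46)): box(nm+" rack %s"%(zr,),A,(Z[0]-65,Z[0]+60),(Z[1]-90,Z[1]+90),zr)
```

```text
(358, 228) [ 424.  -302.2   60.5]
(311, 242) [ 399.2 -203.4   85.1]
(302, 178) [ 535.  -193.1   18.4]
(362, 265) [ 347.  -310.3   45.5]
(285, 177) [ 539.5 -156.7    8.1]
(372, 183) [ 516.  -335.6   55.4]
(320, 200) [ 487.7 -232.3   -3.2]
(230, 300) [275.8 -29.2  -0.8]
table z -2.002730774328313 0.6024566210170406
top stamp (4, 20) 161 [ 424.4 -305.1   14.9] [ 424.1 -311.3] [40.3 30.2] 57.83
top stamp (22, 35) 0
top stamp (35, 48) 0
top stamp (48, 58) 36 [ 424.2 -308.8   54.3] [ 424.8 -311. ] [23.3 22.7] 88.36
top stamp (58, 72) 80 [ 424.1 -311.    60.9] [ 423.7 -310.7] [18.3 22. ] 25.26
top stand (22, 34) 609 [ 399.7 -204.2   28.4] [ 399.5 -204.2] [99.2 35.9] 84.55
top stand (36, 50) 4
top stand (50, 61) 68 [ 399.5 -205.3   57.7] [ 399.4 -205.5] [82.6  5.2] 84.49
top stand (62, 75) 7 [ 403.2 -195.1   68. ] [ 401.7 -188.8] [ 6.1 44.7] 2.94
top stand (75, 95) 69 [ 399.5 -205.3   83.7] [ 399.8 -205.5] [24.2 10. ] 87.59
top rack (3, 14) 850 [ 536.4 -195.4    7.2] [ 539.7 -192.3] [128.3  99.1] 85.83
top rack (15, 25) 1183 [ 536.6 -185.9   18.6] [ 531.9 -190.4] [ 79.9 140.2] 3.4
top rack (
[... 591 characters left out ...]
1.6   29. ] [ 395.6 -203.7] [100.6  36.4] 86.34
scene stand (36, 50) 163 [ 395.8 -208.9   43.1] [ 395.8 -206.4] [84.1  6. ] 86.47
scene stand (50, 61) 145 [ 395.8 -209.8   55.9] [ 396.4 -205.6] [83.8  8.4] 85.95
scene stand (62, 75) 62 [ 394.2 -208.7   68.5] [ 393.9 -207. ] [ 9.1 24.6] 14.55
scene stand (75, 95) 82 [ 395.4 -207.1   82.6] [ 397.1 -204.9] [27.2 10.3] 83.37
scene rack (3, 14) 314 [ 514.9 -216.4    9.1] [ 530.1 -198.7] [ 85.1 124.9] 5.51
scene rack (15, 25) 459 [ 529.5 -210.    19.8] [ 529.6 -188.7] [ 83.5 142.7] 2.93
scene rack (27, 37) 309 [ 495.7 -194.6   32.1] [ 494.  -192.1] [ 22.6 138.3] 3.73
scene rack (38, 46) 104 [ 502.6 -198.3   40.9] [ 502.8 -191. ] [  6.3 140. ] 3.77
```

View pics/a.png

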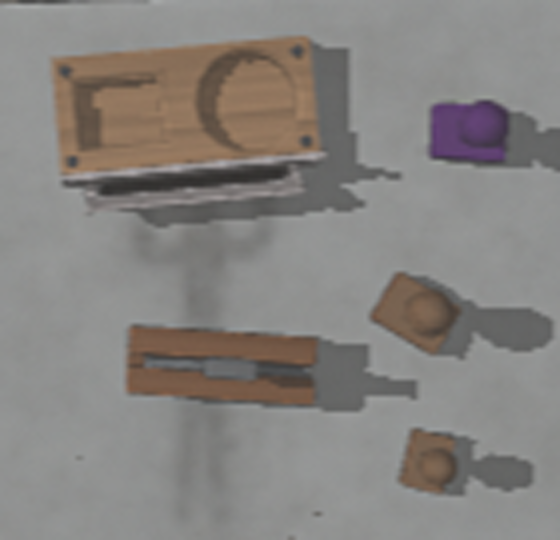

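View pics/b.png

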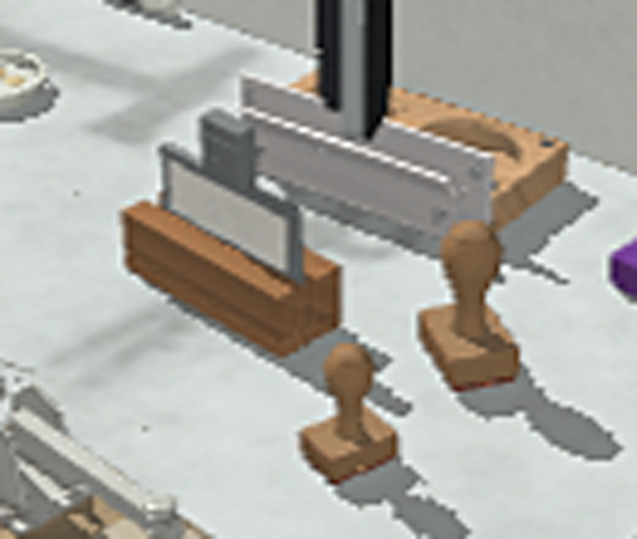

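```bash
cat >> h.py <<'E'
def to(x,y,z,ang):
    "tool-frame shift + turn to reach TCP (x,y,z) pointing down with tool y at world angle ang (deg)"
    s=state();T=R.from_rotvec(s["tcp_rot"]);a=np.radians(ang)
    ty=np.array([np.cos(a),np.sin(a),0]);tz=np.array([0,0,-1.]);G=R.from_matrix(np.c_[np.cross(ty,tz),ty,tz])
    print("t",s["time_s"],"tcp",s["eef_pos"].round(1),"shift(now axes)",T.inv().apply(np.array([x,y,z])-s["eef_pos"]).round(1),"turn",(T.inv()*G).as_rotvec().round(3),
     "shift(goal axes)",G.inv().apply(np.array([x,y,z])-s["eef_pos"]).round(1),"F",s["ft_force"].round(1),"w",round(s["grip_width"],3),"gf",round(s["grip_force"],1))
E
python3 -m jog '[1,43,-11,19,0,0,0, 1,43,-11,19,0,0,0, 1,43,-11,19,0,0,0, 1,43,-11,19,0,0,0, 1,43,-11,19,0,0,0]'
python3 -m jog '[1,42,-11,19,0,0,0.14, 1,0,0,0,0,0,0.14, 1,0,0,0,0,0,0.14, 1,0,0,0,0,0,0.14, 1,0,0,0,0,0,0.14]'
python3 -m jog '[1,0,0,0,0,0,0.14, 1,0,0,0,0,0,0.14, 1,0,0,0,0,0,0, 1,0,0,0,0,0,0]'
python3 - <<'E'
from h import *
import pickle
to(423,-311,205,-122.2)
c=pickle.load(open("top0.pkl","rb"));P=cloud(c)
m=np.zeros(P.shape[:2],bool);m[160:200,265:340]=1
f=m&(P[...,2]>2)&(P[...,2]<12.5)&(P[...,0]>510)&(P[...,0]<565)
for nm,g in(("L",P[...,1]>-190),("R",P[...,1]<-190)):
    k=(f&g).astype(np.uint8);n,l,st,_=cv2.connectedComponentsWithStats(k);i=1+np.argmax(st[1:,4])
    p=P[l==i];print(nm,len(p),p.mean(0).round(1),cv2.minAreaRect(p[:,:2].astype(np.float32)))
E
```

```text
time_s: 0.6
eef_pos: [391.0, -337.9, 308.8]
tcp_rot: [-3.071, -0.663, 0.0]
ft_force: [0.5, -0.7, -0.7]
grip_width: 1.0
grip_force: 0.0
time_s: 1.1
eef_pos: [423.1, -312.1, 290.6]
tcp_rot: [-3.111, 0.433, 0.001]
ft_force: [-0.4, 0.4, -0.7]
grip_width: 1.0
grip_force: 0.0
time_s: 1.5
eef_pos: [423.0, -312.4, 290.8]
tcp_rot: [-3.024, 0.85, 0.001]
ft_force: [-0.7, -0.0, 0.5]
grip_width: 1.004
grip_force: 0.0
t 1.5 tcp [ 423.  -312.4  290.8] shift(now axes) [-0.7 -1.2 85.8] turn [-0.     0.     0.014] shift(goal axes) [-0.7 -1.2 85.8] F [-0.7 -0.   0.5] w 1.004 gf 0.0
L 319 [ 537.9 -154.7    6.6] ((537.861083984375, -154.13613891601562), (33.796234130859375, 45.737876892089844), 3.2240891456604004)
R 433 [ 541.6 -225.3    6.5] ((540.94873046875, -225.68841552734375), (51.00474166870117, 46.85188674926758), 87.37409973144531)
```

```bash
python3 -m jog '[1,-0.5,-1,30,0,0,0.014, 1,0,0,30,0,0,0, 1,0,0,25,0,0,0, 1,0,0,0,0,0,0, -1,0,0,0,0,0,0]'
python3 -m jog '[-1,0,0,0,0,0,0, -1,0,0,0,0,0,0, -1,0,0,0,0,0,0, -1,0,0,0,0,0,0, -1,0,0,0,0,0,0]'
python3 -m jog '[-1,0,0,0,0,0,0, -1,0,0,0,0,0,0]'
python3 - <<'E'
from h import *
to(423,-311,205,-122.2)
E
```

```text
time_s: 2.0
eef_pos: [423.3, -311.4, 206.3]
tcp_rot: [-3.017, 0.874, 0.001]
ft_force: [-0.0, 0.1, 0.8]
grip_width: 0.855
grip_force: 0.0
time_s: 2.5
eef_pos: [423.5, -311.4, 207.2]
tcp_rot: [3.016, -0.876, 0.003]
ft_force: [-0.0, 1.9, 6.7]
grip_width: 0.25
grip_force: 58.4
time_s: 2.7
eef_pos: [423.5, -311.4, 207.2]
tcp_rot: [3.016, -0.876, 0.003]
ft_force: [0.2, 2.0, 5.5]
grip_width: 0.254
grip_force: 58.4
t 2.7 tcp [ 423.5 -311.4  207.2] shift(now axes) [-0.6 -0.1  2.2] turn [ 0.    -0.002 -0.003] shift(goal axes) [-0.6 -0.1  2.2] F [0.2 2.  5.5] w 0.254 gf 58.4
```

```bash
python3 -m jog '[-1,0,0,-20,0,0,0, -1,0,0,-40,0,0,0, -1,0,0,-40,0,0,-0.124, -1,0,0,0,0,0,-0.124, -1,0,0,0,0,0,-0.124]'
python3 -m jog '[-1,0,0,0,0,0,-0.124, -1,0,0,0,0,0,-0.124, -1,0,0,0,0,0,0]'
python3 - <<'E'
from h import *
to(536.5,-154.5,300,-86.6)
E
```

```text
time_s: 3.2
eef_pos: [423.3, -311.4, 308.0]
tcp_rot: [3.125, -0.295, 0.005]
ft_force: [0.1, 0.1, -1.4]
grip_width: 0.257
grip_force: 58.9
time_s: 3.5
eef_pos: [423.1, -311.2, 306.4]
tcp_rot: [3.14, 0.087, 0.0]
ft_force: [-0.3, 0.2, -0.4]
grip_width: 0.254
grip_force: 58.9
t 3.5 tcp [ 423.1 -311.2  306.4] shift(now axes) [ 121.9 -150.2    6.3] turn [ 0.    -0.    -0.004] shift(goal axes) [ 122.5 -149.7    6.4] F [-0.3  0.2 -0.4] w 0.254 gf 58.9
```

```bash
python3 -m jog '[-1,30,-37.5,5,0,0,0, -1,30,-37.5,5,0,0,0, -1,30,-37.5,10,0,0,0, -1,32,-37,15,0,0,0, -1,0,0,8,0,0,0]'
python3 -m jog '[-1,0,0,0,0,0,0, -1,0,0,0,0,0,0]'
python3 - <<'E'
from h import *
to(536.5,-154.5,260,-86.6)
c=grab("scene");t=grab("top")
a=cv2.resize(c["image"][120:270,230:380],None,fx=3.8,fy=3.8,interpolation=cv2.INTER_CUBIC);cv2.imwrite("pics/c.png",a)
for n,A in(("s",cloud(c)),("t",cloud(t))):
  for zr in((49,56),(56,66),(68,75),(66,73)):
    m=(abs(A[...,0]-537)<34)&(abs(A[...,1]+154)<34)&(A[...,2]>zr[0])&(A[...,2]<zr[1]);p=A[m]
    if len(p)>4:print(n,zr,len(p),p.mean(0).round(1),p.min(0).round(1),p.max(0).round(1),cv2.minAreaRect(p[:,:2].astype(np.float32)))
E
```

```text
time_s: 4.0
eef_pos: [538.4, -151.7, 262.6]
tcp_rot: [-3.139, -0.088, -0.001]
ft_force: [-0.5, -0.2, -0.5]
grip_width: 0.252
grip_force: 59.0
time_s: 4.2
eef_pos: [535.9, -156.8, 263.5]
tcp_rot: [3.14, 0.082, -0.001]
ft_force: [-0.5, -1.0, -0.2]
grip_width: 0.253
grip_force: 59.0
t 4.2 tcp [ 535.9 -156.8  263.5] shift(now axes) [ 0.7 -2.3  3.5] turn [ 0.     0.    -0.007] shift(goal axes) [ 0.8 -2.3  3.5] F [-0.5 -1.  -0.2] w 0.253 gf 59.0
s (56, 66) 59 [ 525.1 -162.9   62. ] [ 517.9 -177.3   57.2] [ 547.5 -138.9   66. ] ((524.4827270507812, -163.68702697753906), (22.444429397583008, 46.01154708862305), 37.962066650390625)
s (68, 75) 112 [ 528.6 -160.9   72.5] [ 517.6 -177.    68. ] [ 549.9 -135.7   74.9] ((533.48193359375, -156.54364013671875), (31.631319046020508, 41.15970230102539), 3.295705795288086)
s (66, 73) 67 [ 526.2 -163.9   69.9] [ 517.6 -177.7   66.2] [ 549.9 -135.7   73. ] ((532.07666015625, -157.57359313964844), (31.51576042175293, 41.047645568847656), 10.838565826416016)
```

View pics/c.png

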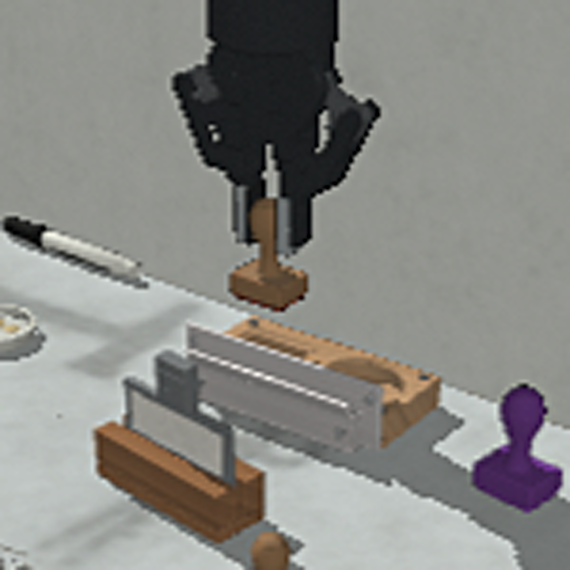

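The stamp is held upright at (267,270), just above the rectangular nest at (270,340). It needs a shift of about 2 mm back and 2.6 mm left.

```bash
python3 -m jog '[-1,2,-2.6,0,0,0,0, -1,0,0,15,0,0,0, -1,0,0,15,0,0,0, -1,0,0,3,0,0,0, -1,0,0,0,0,0,0]'
python3 -m jog '[-1,0,0,4,0,0,0, -1,0,0,4,0,0,0, -1,0,0,0,0,0,0]'
python3 -m jog '[-1,0,0,4,0,0,0, -1,0,0,3,0,0,0, -1,0,0,0,0,0,0, -1,0,0,0,0,0,0]'
python3 - <<'E'
from h import *
to(537.5,-154.3,215,-86.6)
E
```

```text
time_s: 4.8
eef_pos: [537.9, -154.0, 230.4]
tcp_rot: [-3.14, -0.084, 0.001]
ft_force: [0.5, -0.7, -0.8]
grip_width: 0.255
grip_force: 59.0
time_s: 5.1
eef_pos: [537.9, -153.6, 222.2]
tcp_rot: [-3.14, -0.085, 0.0]
ft_force: [-0.0, -0.6, -0.9]
grip_width: 0.256
grip_force: 59.0
time_s: 5.5
eef_pos: [538.0, -153.5, 215.3]
tcp_rot: [3.14, 0.085, -0.0]
ft_force: [-0.7, 0.9, 0.3]
grip_width: 0.255
grip_force: 59.0
t 5.5 tcp [ 538.  -153.5  215.3] shift(now axes) [-0.6  0.7  0.3] turn [ 0.     0.    -0.005] shift(goal axes) [-0.6  0.7  0.3] F [-0.7  0.9  0.3] w 0.255 gf 59.0
```

```bash
python3 -m jog '[-1,0,0,1,0,0,0, -1,0,0,0,0,0,0, 0.1,0,0,0,0,0,0, 0.1,0,0,0,0,0,0, 0.1,0,0,0,0,0,0]'
python3 -m jog '[0.3,0,0,0,0,0,0, 0.3,0,0,-10,0,0,0, 0.3,0,0,-30,0,0,0, 0.3,0,0,-40,0,0,0, 0.3,0,0,-40,0,0,0]'
python3 - <<'E'
from h import *
to(398,-205,330,-4.8)
E
```

```text
time_s: 6.0
eef_pos: [538.0, -153.6, 214.2]
tcp_rot: [-3.14, -0.085, 0.0]
ft_force: [0.6, -0.1, -0.2]
grip_width: 0.55
grip_force: 0.0
time_s: 6.5
eef_pos: [537.8, -153.5, 336.1]
tcp_rot: [-3.14, -0.085, 0.001]
ft_force: [1.2, -0.6, 0.3]
grip_width: 0.65
grip_force: 0.0
t 6.5 tcp [ 537.8 -153.5  336.1] shift(now axes) [-142.4   43.8    6.2] turn [-0.     0.    -1.433] shift(goal axes) [ -63.  -135.     6.1] F [ 1.2 -0.6  0.3] w 0.65 gf 0.0
```

Move to above the holder, turning to close along the stand's x. From there I can check the stamp and re-measure the holder.

```bash
python3 -m jog '[0,-36,11,1,0,0,0, 0,-36,11,1,0,0,0, 0,-35,11,2,0,0,0, 0,-35,11,2,0,0,0, 0,0,0,0,0,0,-0.143]'
python3 -m jog '[0,0,0,0,0,0,-0.143, 0,0,0,0,0,0,-0.143, 0,0,0,0,0,0,-0.143, 0,0,0,0,0,0,-0.143, 0,0,0,0,0,0,-0.143]'
python3 -m jog '[0,0,0,0,0,0,-0.143, 0,0,0,0,0,0,-0.143, 0,0,0,0,0,0,-0.143, 0,0,0,0,0,0,-0.143, 0,0,0,0,0,0,0]'
python3 - <<'E'
from h import *
to(398,-205,230,-4.8)
c=grab("scene");t=grab("top")
a=cv2.resize(c["image"][120:270,230:380],None,fx=3.8,fy=3.8,interpolation=cv2.INTER_CUBIC);cv2.imwrite("pics/d.png",a)
for n,A in(("s",cloud(c)),("t",cloud(t))):
  for w,cx,cy,zr in(("stamp foot",537,-154,(22,28)),("stamp top",537,-154,(63,80)),("tab top",398,-205,(76,95)),("plate",398,-205,(45,61))):
    m=(abs(A[...,0]-cx)<30)&(abs(A[...,1]-cy)<48)&(A[...,2]>zr[0])&(A[...,2]<zr[1]);p=A[m]
    if len(p)>4:print(n,w,len(p),p.mean(0).round(1),p[:,2].max().round(1),cv2.minAreaRect(p[:,:2].astype(np.float32)))
E
```

```text
time_s: 7.0
eef_pos: [395.5, -205.8, 328.8]
tcp_rot: [-3.126, -0.308, 0.003]
ft_force: [-0.1, 0.6, 0.1]
grip_width: 0.5
grip_force: 0.0
time_s: 7.5
eef_pos: [398.6, -205.2, 329.1]
tcp_rot: [2.816, 1.392, 0.001]
ft_force: [0.4, -1.1, 0.1]
grip_width: 0.5
grip_force: 0.0
time_s: 8.0
eef_pos: [398.6, -205.2, 329.0]
tcp_rot: [2.313, 2.124, 0.0]
ft_force: [0.2, -0.3, 0.4]
grip_width: 0.501
grip_force: 0.0
t 8.0 tcp [ 398.6 -205.2  329. ] shift(now axes) [ 0.2 -0.7 99. ] turn [ 0.001  0.001 -0.001] shift(goal axes) [ 0.2 -0.6 99. ] F [ 0.2 -0.3  0.4] w 0.501 gf 0.0
s stamp foot 61 [ 541.3 -158.9   25.3] 27.7 ((546.3494262695312, -160.36883544921875), (34.563209533691406, 70.37284851074219), 8.335323333740234)
s stamp top 50 [ 532.7 -156.1   68.6] 73.4 ((533.4356079101562, -155.2444610595703), (16.80498504638672, 20.770742416381836), 39.26026916503906)
s tab top 74 [ 395.7 -206.7   83.2] 87.5 ((397.4491271972656, -205.3113555908203), (25.658592224121094, 11.426584243774414), 80.31381225585938)
s plate 205 [ 395.7 -209.3   53.7] 61.0 ((396.60491943359375, -206.59271240234375), (83.37506866455078, 8.264530181884766), 87.03858184814453)
t stamp foot 132 [ 535.5 -154.8   24. ] 26.8 ((541.4415283203125, -155.2945556640625), (43.07281494140625, 51.31425094604492), 80.11524200439453)
t stamp top 97 [ 537.4 -154.1   68. ] 72.3 ((537.9244384765625, -154.07073974609375), (21.92488670349121, 21.714981079101562), 42.20335006713867)
```

View pics/d.png

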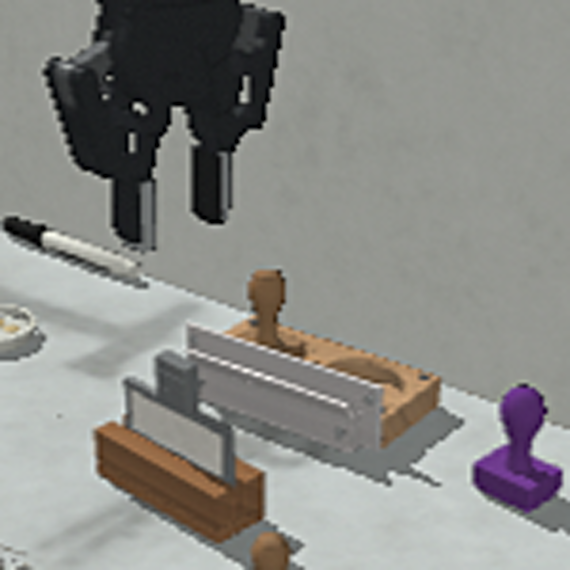

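The stamp now stands in the nest at (267,300), with its top at about 73 mm, so it is fully down. Next I grip the holder's tab at (177,375).

```bash
python3 -m jog '[0,0,0,40,0,0,0, 0,0,0,40,0,0,0, 0,0,0,22,0,0,0, 0,0,0,0,0,0,0, -1,0,0,0,0,0,0]'
python3 -m jog '[-1,0,0,0,0,0,0, -1,0,0,0,0,0,0, -1,0,0,0,0,0,0, -1,0,0,0,0,0,0, -1,0,0,0,0,0,0]'
python3 - <<'E'
from h import *
to(398,-205,230,-4.8)
E
```

```text
time_s: 8.6
eef_pos: [398.9, -205.4, 226.9]
tcp_rot: [2.317, 2.121, -0.0]
ft_force: [-0.7, -0.3, 0.1]
grip_width: 0.342
grip_force: 0.0
time_s: 9.1
eef_pos: [398.8, -205.5, 227.9]
tcp_rot: [2.314, 2.121, 0.0]
ft_force: [-2.6, -0.5, 6.1]
grip_width: 0.107
grip_force: 58.9
t 9.1 tcp [ 398.8 -205.5  227.9] shift(now axes) [ 0.4 -0.9 -2.1] turn [ 0.002  0.002 -0.003] shift(goal axes) [ 0.4 -0.9 -2.1] F [-2.6 -0.5  6.1] w 0.107 gf 58.9
```

```bash
python3 -m jog '[-1,0,0,-15,0,0,0, -1,0,0,-25,0,0,0, -1,0,0,-40,0,0,0, -1,0,0,0,0,0,-0.07, -1,0,0,0,0,0,-0.07]'
python3 -m jog '[-1,0,0,0,0,0,0, -1,0,0,0,0,0,0]'
python3 - <<'E'
from h import *
to(498,-192.3,275,3.4)
E
```

```text
time_s: 9.6
eef_pos: [398.9, -205.3, 308.6]
tcp_rot: [2.155, 2.279, 0.001]
ft_force: [0.1, 0.6, -0.7]
grip_width: 0.11
grip_force: 58.7
time_s: 9.8
eef_pos: [398.6, -205.1, 306.8]
tcp_rot: [2.163, 2.277, 0.0]
ft_force: [0.5, 0.6, -1.5]
grip_width: 0.107
grip_force: 58.6
t 9.8 tcp [ 398.6 -205.1  306.8] shift(now axes) [ 7.7 99.9 31.9] turn [ 0.001  0.001 -0.008] shift(goal axes) [  6.9 100.   31.8] F [ 0.5  0.6 -1.5] w 0.107 gf 58.6
```

```bash
python3 -m jog '[-1,2,30,0,0,0,-0.008, -1,2,30,0,0,0,0, -1,2,25,12,0,0,0, -1,1,15,20,0,0,0, -1,0,0,0,0,0,0]'
python3 -m jog '[-1,0,0,0,0,0,0, -1,0,0,0,0,0,0]'
python3 - <<'E'
from h import *
to(498,-192.3,236,3.4)
c=grab("scene");t=grab("top")
a=cv2.resize(c["image"][150:260,240:370],None,fx=4.5,fy=4.5,interpolation=cv2.INTER_CUBIC);cv2.imwrite("pics/e.png",a)
A=cloud(c);B=cloud(t)
for n,A,y in(("s",A,-192),("t",B,-192)):
  for w,zr in(("hold lo",(58,75)),("hold mid",(75,92)),("hold top",(92,104)),("backplate",(38,45)),("lip",(27,37))):
    m=(abs(A[...,0]-498)<30)&(abs(A[...,1]-y)<75)&(A[...,2]>zr[0])&(A[...,2]<zr[1])&((zr[0]<50)|(abs(A[...,1]-y)<46))
    if zr[0]>50: m&=(abs(A[...,0]-498)<16)
    p=A[m]
    if len(p)>9:
        # front-face line x = a + b*(y-y0) with vertical lean c
        q=np.linalg.lstsq(np.c_[np.ones(len(p)),p[:,1]-y,p[:,2]-p[:,2].mean()],p[:,0],rcond=None)[0]
        print(n,w,len(p),p.mean(0).round(1),p.min(0).round(1),p.max(0).round(1),"fit",q.round(3),[np.round(v,1) for v in cv2.minAreaRect(p[:,:2].astype(np.float32))])
E
```

```text
time_s: 10.3
eef_pos: [498.7, -191.6, 272.0]
tcp_rot: [-2.15, -2.286, 0.001]
ft_force: [-0.4, 0.3, -0.8]
grip_width: 0.109
grip_force: 58.7
time_s: 10.5
eef_pos: [497.6, -192.5, 275.1]
tcp_rot: [2.153, 2.287, -0.0]
ft_force: [-0.4, 0.1, -0.6]
grip_width: 0.103
grip_force: 58.7
t 10.5 tcp [ 497.6 -192.5  275.1] shift(now axes) [ 0.2  0.5 39.1] turn [0.    0.    0.001] shift(goal axes) [ 0.2  0.5 39.1] F [-0.4  0.1 -0.6] w 0.103 gf 58.7
s hold lo 211 [ 495.8 -194.3   66. ] [ 491.2 -234.8   58.1] [ 502.1 -150.8   74.7] fit [ 4.95684e+02 -6.10000e-02  1.10000e-02] [array([ 495.2, -192.9]), array([ 7.1, 84. ]), np.float64(4.8)]
s hold mid 234 [ 495.6 -194.3   82.9] [ 490.8 -234.2   75. ] [ 501.  -150.1   92. ] fit [ 4.95485e+02 -6.10000e-02  4.20000e-02] [array([ 495.3, -192.2]), array([ 5.9, 83.9]), np.float64(3.8)]
s hold top 151 [ 495.2 -194.6   97.7] [ 486.8 -233.1   92. ] [ 510.5 -150.8  103.9] fit [ 4.95056e+02 -6.20000e-02 -1.23000e-01] [array([ 496.8, -192. ]), array([22.3, 80.6]), np.float64(14.7)]
s backplate 133 [ 502.5 -195.3   40.9] [ 496.3 -260.6   38.1] [ 508.9 -122.3   44.4] fit [ 5.02321e+02 -5.50000e-02  1.82000e-01] [array([ 503. , -191.5]), array([  7.8, 138.6]), np.float64(2.7)]
s lip 321 [ 496.2 -194.5   32.2] [ 479.5 -260.7   27. ] [ 510.4 -121.1   36.9] fit [ 4.96041e+02 -6.20000e-02 -3.27000e-01] [array([ 493.6, -191.7]), array([ 23.1, 139.8]), np.float64(4.5)]
t backplate 26 [ 501.4 -137.    40.5] [ 498.7 -151.1   39. ] [ 504.2 -123.6   43.5] fit [ 5.03518e+02 -3.80000e-02 -1.85000e-01] [array([ 501.5, -137.3]), array([ 4. , 27.8]), np.float64(3.3)]
t lip 52 [ 487.4 -151.7   31.8] [ 483.3 -171.8   27.4] [ 500.4 -127.7   36. ] fit [ 4.83598e+02  9.50000e-02 -1.83000e-01] [array([ 491.7, -149.8]), array([17.3, 43. ]), np.float64(4.0)]
```

View pics/e.png

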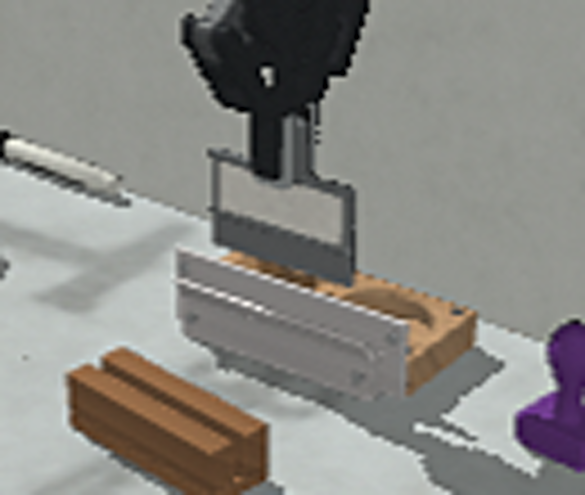

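The holder is level above the channel at (285,230), and looks about 0.5 mm too far forward. I go down in small steps, watching the force.

```bash
python3 -m jog '[-1,0,0.7,0,0,0,0, -1,0,0,8,0,0,0, -1,0,0,4,0,0,0, -1,0,0,3,0,0,0, -1,0,0,0,0,0,0]'
python3 -m jog '[-1,0,0,3,0,0,0, -1,0,0,3,0,0,0, -1,0,0,0,0,0,0]'
```

```text
time_s: 11.1
eef_pos: [498.6, -192.2, 258.7]
tcp_rot: [-2.151, -2.288, 0.001]
ft_force: [-0.1, 0.6, -1.0]
grip_width: 0.108
grip_force: 58.7
time_s: 11.4
eef_pos: [498.6, -192.2, 253.0]
tcp_rot: [-2.152, -2.288, 0.0]
ft_force: [-0.7, 0.6, -0.5]
grip_width: 0.111
grip_force: 58.7
```

```bash
python3 -m jog '[-1,0,0,4,0,0,0, -1,0,0,4,0,0,0, -1,0,0,0,0,0,0]'
python3 -m jog '[-1,0,0,3,0,0,0, -1,0,0,3,0,0,0, -1,0,0,0,0,0,0]'
python3 -m jog '[-1,0,0,2,0,0,0, -1,0,0,0,0,0,0, -1,0,0,0,0,0,0]'
```

```text
time_s: 11.7
eef_pos: [498.6, -192.2, 244.7]
tcp_rot: [-2.151, -2.288, 0.0]
ft_force: [-0.3, 0.1, -0.4]
grip_width: 0.105
grip_force: 58.7
time_s: 12.0
eef_pos: [498.6, -192.2, 239.0]
tcp_rot: [-2.152, -2.288, 0.0]
ft_force: [-0.4, 0.4, -0.2]
grip_width: 0.108
grip_force: 58.7
time_s: 12.3
eef_pos: [498.7, -192.3, 237.4]
tcp_rot: [2.152, 2.289, -0.0]
ft_force: [-0.5, 0.3, -0.7]
grip_width: 0.109
grip_force: 58.7
```

```bash
python3 -m jog '[-1,0,0,2,0,0,0, -1,0,0,1,0,0,0, -1,0,0,0,0,0,0]'
python3 -m jog '[-1,0,0,2,0,0,0, -1,0,0,1,0,0,0, -1,0,0,0,0,0,0]'
python3 -m jog '[-1,0,0,1,0,0,0, -1,0,0,1,0,0,0, -1,0,0,0,0,0,0]'
```

```text
time_s: 12.6
eef_pos: [498.9, -192.3, 234.7]
tcp_rot: [2.151, 2.288, 0.0]
ft_force: [0.4, -0.8, 2.9]
grip_width: 0.111
grip_force: 59.4
time_s: 12.9
eef_pos: [498.9, -192.3, 231.6]
tcp_rot: [2.151, 2.288, 0.0]
ft_force: [-0.3, -0.2, 6.1]
grip_width: 0.111
grip_force: 59.8
time_s: 13.2
eef_pos: [498.9, -192.3, 229.8]
tcp_rot: [2.151, 2.288, 0.0]
ft_force: [-0.2, 1.3, 7.1]
grip_width: 0.109
grip_force: 59.9
```

```bash
python3 -m jog '[-1,0,0,1,0,0,0, -1,0,0,0,0,0,0]'
python3 -m jog '[-1,0,0,1,0,0,0, -1,0,0,0,0,0,0]'
python3 -m jog '[-1,0,0,0.7,0,0,0, -1,0,0,0,0,0,0]'
```

```text
time_s: 13.4
eef_pos: [498.9, -192.3, 228.9]
tcp_rot: [2.151, 2.288, 0.0]
ft_force: [-1.4, 0.2, 8.3]
grip_width: 0.105
grip_force: 60.1
time_s: 13.6
eef_pos: [498.9, -192.3, 228.0]
tcp_rot: [2.151, 2.288, 0.0]
ft_force: [-0.6, 1.2, 7.9]
grip_width: 0.111
grip_force: 60.2
time_s: 13.8
eef_pos: [498.9, -192.3, 227.8]
tcp_rot: [2.151, 2.288, 0.0]
ft_force: [-2.4, 1.9, 13.6]
grip_width: 0.108
grip_force: 60.7
```

```bash
python3 -m jog '[-1,0,0,0.5,0,0,0, -1,0,0,0,0,0,0, -1,0,0,0,0,0,0]'
python3 - <<'E'
from h import *
c=grab("scene")
a=cv2.resize(c["image"][120:280,220:400],None,fx=4,fy=4,interpolation=cv2.INTER_CUBIC);cv2.imwrite("pics/f.png",a)
to(498,-192.3,236,3.4)
A=cloud(grab("top"));m=(abs(A[...,0]-537)<30)&(abs(A[...,1]+154)<30)&(A[...,2]>60)&(A[...,2]<80)
print(A[m].mean(0) if m.any() else None)
E
```

```text
time_s: 14.1
eef_pos: [498.9, -192.3, 227.8]
tcp_rot: [2.151, 2.288, 0.001]
ft_force: [-3.6, 2.7, 17.1]
grip_width: 0.107
grip_force: 61.5
t 14.15 tcp [ 498.9 -192.3  227.8] shift(now axes) [ 0.1 -0.9 -8.2] turn [0.001 0.001 0.002] shift(goal axes) [ 0.1 -0.9 -8.2] F [-3.5  1.1 16.1] w 0.105 gf 61.5
None
```

View pics/f.png

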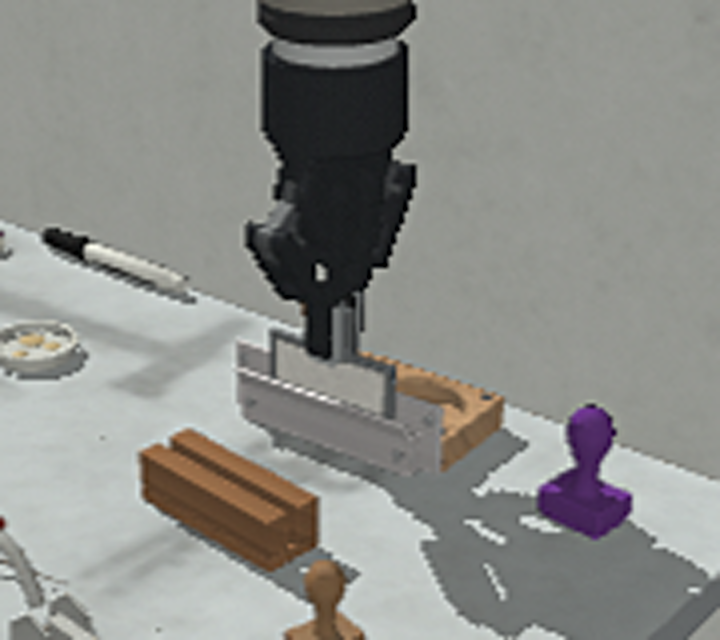

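The holder sits deep in the channel at (335,375), behind the lip. The force rose to 17 N with no further travel, so the strip is on its hard stop.

```bash
python3 -c "
from cell import *
print(job_done())"
```

```text
the job is handed in; nothing more can be done
None
```

The job is handed in at about 14 s: the stamp stands fully down in the rectangular nest (last checked before the holder went in, since the holder and gripper now hide it), and the gripper holds the label holder pressed on the strip's hard stop at about 17 N.

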